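Find and hold down the heavy side of a herb-mill flywheel

ROBOT

A 7-joint arm with a two-finger parallel gripper is mounted at the origin on the work surface. World frame = base frame: x ahead of the robot, y to its left, z up, the work surface at z = 0. Lengths are in m, angles in rad, forces in N, time in s.
With the tool pointing down it reaches from about 0.425 to 0.825 m from the base axis. Payload 3.6 kg.
Tool frame: the origin (TCP) lies where the fingers leave the gripper's body, on its centre line; the fingertips stand 73 mm ahead of it and the grasp point (between the pads) lies 54 mm ahead of it; z points along the fingers, y is the line along which they close (so a half turn about z gives the same grasp; the last joint's range is limited). The gripper opens to 85 mm and grips with 20 to 120 N. Pads are 22 mm wide; open, the fingers measure 114 mm over their backs; the gripper's body (76 mm by 85 mm) begins 54 mm behind the grasp point. The pads swing forward as they close: fully open they stand 13 mm farther back than shut.
Start: joints at [1.304, 0.615, -0.013, 1.423, 0.008, 1.103, -0.04], TCP at [0.155, -0.631, 0.304] pointing down, gripper open.
Joint ranges: [-3.12, 3.12], [-0.3, 2.06], [-1.34, 1.32], [0.26, 2.42], [-1.36, 4.5], [0.01, 1.98], [-2.84, 2.84]. Speed limits (rad/s): [2.79, 2.79, 3.14, 3.14, 3.14, 3.14, 3.14].

INTERFACE

Orientations are given as a unit quaternion [x, y, z, w].
In Python, from station import arm, snapshot, camera_info, ticket gives the robot as it stands. Calls block until the motion is done:
- arm.movep(position, orientation): joint-space move of the TCP to a pose.
- arm.line_to(position, velocity=0.15, ori=None): straight line of the TCP; ori=None keeps the orientation; velocity is the mean speed in m/s.
- arm.move_j(angles): joint-space move.
- arm.move_gripper(opening, effort=None): opening from 0.0 (shut) to 1.0 (fully open); effort is the grip in N (None keeps the last); returns when the fingers have stopped.
- arm.pause(seconds).
- arm.ik(position, orientation): joint angles nearest the present ones, or None.
- snapshot(name): name is "scene" or "top"; returns the picture (480x640x3 uint8, blue, green, red); there is no depth.
- camera_info(name): a dict with "fx", "fy", "cx", "cy" (pixels), "dist_coeffs" ([k1, k2, p1, p2, k3] as OpenCV has them; the pictures are not rectified), "R" (3x3) and "t" (3): a world point X has camera coordinates R X + t. Camera axes: x right, y down, z forward; pixel columns grow to the right and rows downward; lengths in m; the calibration is good to about 2 mm. A picture is of the moment at which its call begins. camera_info takes no time and is no camera call.
A pose or a line that the arm cannot do raises arm.MotionError and nothing moves.
- ticket.finish_job(): hands the job in; it is judged then, once.
Readings, each from a call of its own:
- arm.read_time(): time.
- arm.read_joint_positions(): joint angles.
- arm.read_dq(): joint speeds.
- arm.read_effort(): joint torques, N m.
- arm.read_tool_pos(): TCP position.
- arm.read_eef_rot(): TCP orientation.
- arm.read_ft_force(): force on the tool from outside, world axes, zero at the start.
- arm.read_wrist_torque(): the same for the moment, N m.
- arm.read_opening(): opening from 0.0 (shut) to 1.0 (fully open).
- arm.read_finger_force(): force on a finger pad.
Only numpy, scipy, OpenCV 4.12 (cv2) and the standard library are available. Lean on these libraries where they do the work, as an engineer would, in place of code of your own. Each camera call takes 0.05 s, during which the arm holds its last target. There are 200 camera calls.

TASK

On the shop counter two herb-mill flywheels sit on bench stands for balancing; work on the one whose stand carries the red token and leave the other wheel, the tokens and everything else alone. Turn that wheel by the pegs of its sprung ring, feel which side is heavy (it is lighter to turn as the heavy side goes down, harder as it comes up), and bring the heavy side straight down. Finish while still gripping the wheel, holding it still with its heavy side at the bottom.

Things in the scene. Friction and masses are not known exactly. Their poses are not given: they have to be found in the camera images.
- stand_a: fixed green stand on the left (+y), origin on the counter below the hub. Base plate 12 mm thick, from 80 mm behind to 120 mm ahead of the origin along x, 85 mm either side. Two posts, 38 to 52 mm to either side of the wheel's mid-plane along x, carry the axle and rise 22 mm above it
- hub_a (a point): centre of the left (+y) flywheel, on its axle, 145 mm above the counter. Fixed to the stand: x is the level axle, y lies level in the plane of the wheel, z is up. The wheel is a closed grey drum, 124 mm across, 32 mm thick along the axle, with a peg ring round it. One side is heavier by a lump (0.28 to 0.33 N m of unbalance) shut inside: it cannot be seen and lies anywhere round the wheel
- wheel_a (a joint): angle of the left (+y) flywheel, rad, right-handed about x of hub_a (growing: its top goes to that point's -y); 0 with its orange line at the top, which says nothing of the heavy side. Turns several times either way. A steady drag of about 0.40 N m, a little over the unbalance, keeps it wherever it is left: it never swings down by itself, it only turns lighter or harder
- ring_a (a joint): angle by which the left (+y) peg ring leads its wheel, rad, same sense as the wheel's; 0 at rest. The ring drives the wheel through a soft spring, 4 N m per rad either way, up to 0.6 rad, so its lead shows how hard the wheel is to turn; let go, it springs back to 0 and the wheel stays. An orange peg is in line with the wheel's orange line at 0
- peg_a (a point): outer end of the orange peg of the left (+y) peg ring, at 122 mm radius; turns with the ring. The ring: a steel disc of 170 mm diameter, 12 mm thick along the axle, with six round radial pegs to pinch or push, 12 mm thick, every 60 degrees round the rim, each from 85 to 122 mm radius; one is orange, the others dark
- line_a (a point): outer end of the orange line on the left (+y) flywheel's drum, at 62 mm radius; turns with the wheel
- stand_b: fixed green stand on the right (-y), origin on the counter below the hub. Base plate 12 mm thick, from 80 mm behind to 120 mm ahead of the origin along x, 85 mm either side. Two posts, 38 to 52 mm to either side of the wheel's mid-plane along x, carry the axle and rise 22 mm above it
- hub_b (a point): centre of the right (-y) flywheel, on its axle, 145 mm above the counter. Fixed to the stand: x is the level axle, y lies level in the plane of the wheel, z is up. The wheel is a closed grey drum, 124 mm across, 32 mm thick along the axle, with a peg ring round it. One side is heavier by a lump (0.28 to 0.33 N m of unbalance) shut inside: it cannot be seen and lies anywhere round the wheel
- wheel_b (a joint): angle of the right (-y) flywheel, rad, right-handed about x of hub_b (growing: its top goes to that point's -y); 0 with its orange line at the top, which says nothing of the heavy side. Turns several times either way. A steady drag of about 0.40 N m, a little over the unbalance, keeps it wherever it is left: it never swings down by itself, it only turns lighter or harder
- ring_b (a joint): angle by which the right (-y) peg ring leads its wheel, rad, same sense as the wheel's; 0 at rest. The ring drives the wheel through a soft spring, 4 N m per rad either way, up to 0.6 rad, so its lead shows how hard the wheel is to turn; let go, it springs back to 0 and the wheel stays. An orange peg is in line with the wheel's orange line at 0
- peg_b (a point): outer end of the orange peg of the right (-y) peg ring, at 122 mm radius; turns with the ring. The ring: a steel disc of 170 mm diameter, 12 mm thick along the axle, with six round radial pegs to pinch or push, 12 mm thick, every 60 degrees round the rim, each from 85 to 122 mm radius; one is orange, the others dark
- line_b (a point): outer end of the orange line on the right (-y) flywheel's drum, at 62 mm radius; turns with the wheel
- token_red: red disc, 34 mm diameter, 7 mm thick, origin at the centre of its underside; it lies on the base plate of the wheel to be worked on, 95 mm ahead (+x) of its hub
- token_white: white disc, same size, on the base plate of the wheel to be left alone
- jar_amber: round amber glass jar with a steel cap, 76 mm across, 120 mm tall, a bystander standing or lying on the counter; origin at the centre of its underside
- tin_blue: blue tin, 66 mm across, 100 mm tall, a bystander standing or lying on the counter; origin at the centre of its underside
- mortar: brass bowl (mortar), 100 mm across, 85 mm tall, a bystander standing or lying on the counter; origin at the centre of its underside
- scoop: steel scoop, 110 x 85 x 30 mm with a 95 mm handle, a bystander standing or lying on the counter; origin at the centre of its underside
- weight: brass scale weight, 44 mm across, 58 mm tall, a bystander standing or lying on the counter; origin at the centre of its underside
- driver: red-handled screwdriver, 190 mm long, a bystander standing or lying on the counter; origin at the centre of its underside

How it is judged:
By the outcome, as a careful person would: the job done as asked, in the order asked, and still so for the second after the job is handed in, while the arm keeps its last pose, push and grip.
It also fails if it takes over 72 s, if anything falls off the work surface, if the arm or the gripper's body presses on something with over 40 N, if the wrist force passes 120 N, or if a joint passes its speed limit or range.

## Working session

There is one attempt and no reset: what is moved stays moved. The work goes in short steps, each a Python script; the robot and the scene stay as the last script left them, time stands still between calls to the robot, and variables do not carry over. Pictures are saved under pics/ and viewed, at most 10 in all, crops included, and the job is handed in when it is done.

```bash
mkdir -p pics; ls; python3 - <<'E'
from station import arm, snapshot, camera_info
import cv2
for n in("scene","top"):
    cv2.imwrite(f"pics/{n}0.png",snapshot(n)); c=camera_info(n); print(n,c)
print(arm.read_time(),arm.read_tool_pos(),arm.read_eef_rot())
E
```

```text
pics
scene {'fx': 563.0606738158287, 'fy': 563.0606738158287, 'cx': 320.7584668702746, 'cy': 224.5276219082182, 'dist_coeffs': array([0.04183062, 0.        , 0.        , 0.        , 0.        ]), 'R': array([[-0.86678181,  0.49868195,  0.00236697],
       [ 0.43127493,  0.75198479, -0.49851861],
       [-0.25038216, -0.43108605, -0.86687576]]), 't': array([ 0.48989005, -0.16143021,  1.63182284])}
top {'fx': 496.6045537068858, 'fy': 496.6045537068858, 'cx': 316.98254128864716, 'cy': 240.18541753308216, 'dist_coeffs': array([-0.13568917,  0.        ,  0.        ,  0.        ,  0.        ]), 'R': array([[ 0.01872824, -0.99981167,  0.00508763],
       [-0.99721331, -0.01904661, -0.07213073],
       [ 0.07221405, -0.00372257, -0.99738221]]), 't': array([-0.01767396,  0.56968539,  1.41951318])}
0.1 [ 0.15487434 -0.63073658  0.30284927] [ 9.92757668e-01  1.20128455e-01 -1.65814390e-04 -1.15750259e-03]
```

View pics/scene0.png

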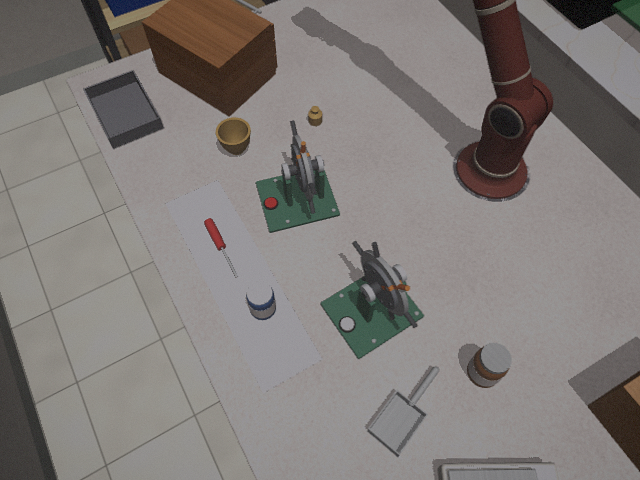

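View pics/top0.png

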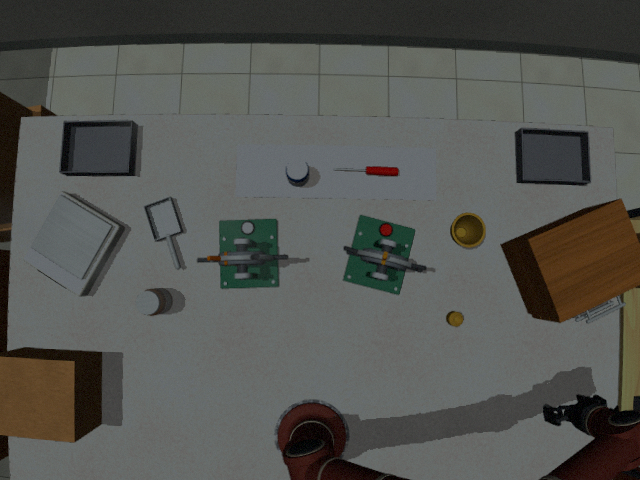

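The red token is at (386,229) in the top view, on the image-right (-y) stand, so I work on wheel b. Next: stand pose and peg angles.

```bash
cat > h.py <<'E'
import numpy as np, cv2
from station import arm, snapshot, camera_info
def ray(n,uv):
    c=camera_info(n); K=np.array([[c['fx'],0,c['cx']],[0,c['fy'],c['cy']],[0,0,1]])
    p=cv2.undistortPoints(np.array(uv,float).reshape(-1,1,2),K,c['dist_coeffs']).reshape(-1,2)
    d=np.c_[p,np.ones(len(p))]@c['R']; return -c['R'].T@c['t'],d
def plane(n,uv,p0,nrm):
    o,d=ray(n,uv); return o+d*(((np.array(p0)-o)@nrm)/(d@nrm))[:,None]
def orange(im):
    h=cv2.cvtColor(im,cv2.COLOR_BGR2HSV); return cv2.inRange(h,(6,130,90),(22,255,255))
E
python3 - <<'E'
from h import *
im={n:cv2.imread(f"pics/{n}0.png") for n in("scene","top")}
Z=np.array([0,0,1.])
res={}
for n,roi in(("top",(320,190,450,320)),("scene",(245,110,345,240))):
    h=cv2.cvtColor(im[n],cv2.COLOR_BGR2HSV); x0,y0,x1,y1=roi
    def m(mask):
        k=np.zeros_like(mask);k[y0:y1,x0:x1]=mask[y0:y1,x0:x1];return k
    g=m(cv2.inRange(h,(60,70,25),(90,255,255)))
    g=cv2.morphologyEx(g,cv2.MORPH_OPEN,np.ones((3,3)))
    ys,xs=np.nonzero(g); P=plane(n,np.c_[xs,ys],[0,0,.012],Z)
    r=cv2.minAreaRect((P[:,:2]*1000).astype(np.float32)); print(n,"rect",r)
    t=m(cv2.inRange(h,(0,150,90),(5,255,255))|cv2.inRange(h,(174,150,90),(180,255,255)))
    ys,xs=np.nonzero(t); print(" token",len(xs),plane(n,[[xs.mean(),ys.mean()]],[0,0,.019],Z))
    ys,xs=np.nonzero(m(orange(im[n]))); print(" orange",len(xs),xs.min(),xs.max(),ys.min(),ys.max())
    cv2.imwrite(f"pics/crop_{n}.png",cv2.resize(im[n][y0:y1,x0:x1],None,fx=4,fy=4,interpolation=cv2.INTER_CUBIC))
a=cv2.imread("pics/crop_top.png");b=cv2.imread("pics/crop_scene.png")
b=cv2.resize(b,(270,351)) if 0 else b
H=max(a.shape[0],b.shape[0]);f=lambda i:cv2.copyMakeBorder(i,0,H-i.shape[0],0,0,cv2.BORDER_CONSTANT)
c=np.hstack([f(a),f(b)]);cv2.imwrite("pics/crops.png",cv2.resize(c,(800,int(c.shape[0]*800/c.shape[1]))))
E
```

```text
top rect ((532.93505859375, -189.02703857421875), (168.666259765625, 197.36341857910156), 76.33488464355469)
 token 84 [[ 0.60539343 -0.20671028  0.019     ]]
 orange 31 382 387 252 263
scene rect ((536.27978515625, -185.37954711914062), (167.46133422851562, 195.6471710205078), 76.27611541748047)
 token 96 [[ 0.6080182  -0.20326553  0.019     ]]
 orange 59 245 321 111 158
```

View pics/crops.png

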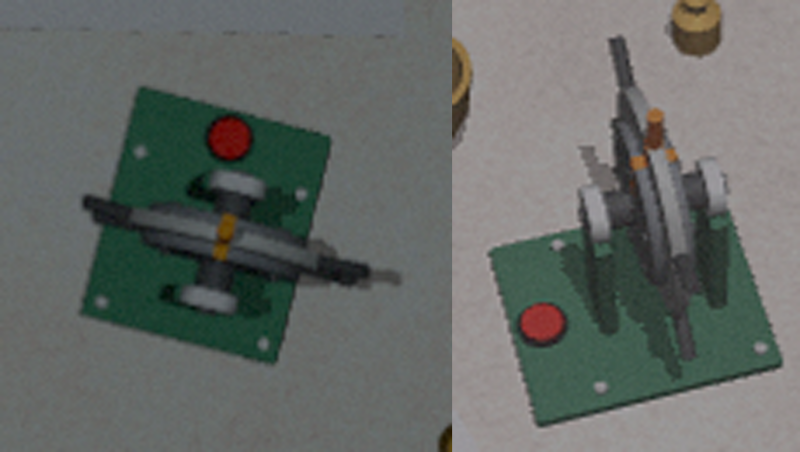

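```bash
cat >> h.py <<'E'
from scipy.spatial.transform import Rotation as Ro
YAW=np.radians(-13.8); X=np.array([np.cos(YAW),np.sin(YAW),0]); Y=np.array([-X[1],X[0],0]); ZZ=np.array([0,0,1.])
HUB=np.array([.5346,-.1872,.145])-.02*X; RT=.166
def rad(a): return -np.sin(a)*Y+np.cos(a)*ZZ
def pose(a,s=1,r=RT):
    z=-rad(a); y=s*(np.cos(a)*Y+np.sin(a)*ZZ)
    return HUB+r*rad(a), Ro.from_matrix(np.c_[np.cross(y,z),y,z]).as_quat()
def ang(p): d=p-HUB; return np.degrees(np.arctan2(-d@Y,d@ZZ)),np.linalg.norm(d-(d@X)*X)
E
python3 - <<'E'
from h import *
P=plane("scene",[[303.3,142.2]],HUB,X)[0]; print("peg",P,ang(P))
P=plane("top",[[385,252.5],[384,263]],HUB,X); print([ang(p) for p in P])
for s in(1,-1):
    for r in(.166,.215):
        for d in range(-80,81,20):
            q=arm.ik(*pose(np.radians(d),s,r)); print(s,r,d,None if q is None else np.round(q,2))
print(arm.read_ft_force(),arm.read_wrist_torque())
E
```

```text
peg [ 0.51998814 -0.16284317  0.27190529] (np.float64(-9.03017189794664), np.float64(0.1284979205552278))
[(np.float64(-6.901024220668675), np.float64(0.2096717231978352)), (np.float64(170.90940122427227), np.float64(0.1733239681813449))]
1 0.166 -80 [-0.29  1.02 -0.11  1.64  1.01  1.74  0.35]
1 0.166 -60 [-0.12  0.81 -0.28  1.7   0.96  1.58  0.45]
1 0.166 -40 [ 0.15  0.65 -0.49  1.73  0.88  1.41  0.6 ]
1 0.166 -20 [ 0.45  0.54 -0.62  1.73  0.69  1.2   0.88]
1 0.166 0 [ 0.78  0.54 -0.75  1.7   0.41  1.06  1.23]
1 0.166 20 [ 1.05  0.65 -0.86  1.65  0.15  1.06  1.55]
1 0.166 40 [ 1.24  0.86 -0.98  1.58 -0.01  1.14  1.76]
1 0.166 60 [ 1.34  1.1  -1.05  1.5  -0.12  1.25  1.88]
1 0.166 80 [ 1.39  1.35 -1.1   1.41 -0.21  1.37  1.97]
1 0.215 -80 [-0.32  1.03 -0.16  1.56  0.98  1.83  0.37]
1 0.215 -60 [-0.15  0.81 -0.34  1.62  0.94  1.69  0.46]
1 0.215 -40 [ 0.13  0.63 -0.55  1.65  0.85  1.52  0.62]
1 0.215 -20 [ 0.44  0.5  -0.65  1.65  0.64  1.3   0.91]
1 0.215 0 [ 0.79  0.49 -0.76  1.63  0.36  1.17  1.27]
1 0.215 20 [ 1.09  0.61 -0.88  1.57  0.12  1.18  1.58]
1 0.215 40 [ 1.27  0.83 -0.98 
[... 521 characters left out ...]
8 -0.82]
-1 0.166 60 [ 0.9   0.86 -0.11  1.51 -0.74  1.5  -0.66]
-1 0.166 80 [ 0.98  1.08 -0.17  1.43 -0.84  1.7  -0.57]
-1 0.215 -80 [-0.79  1.17  0.74  1.57  0.52  1.35 -2.3 ]
-1 0.215 -60 [-0.76  0.92  0.77  1.64  0.4   1.21 -2.14]
-1 0.215 -40 [-0.3   0.58  0.16  1.67  0.58  1.26 -2.25]
-1 0.215 -20 [ 0.05  0.43 -0.04  1.67  0.39  1.15 -1.98]
-1 0.215 0 [ 0.34  0.4  -0.05  1.64  0.02  1.1  -1.54]
-1 0.215 20 [ 0.6   0.48 -0.04  1.59 -0.33  1.21 -1.12]
-1 0.215 40 [ 0.8   0.65 -0.06  1.51 -0.57  1.4  -0.84]
-1 0.215 60 [ 0.94  0.87 -0.09  1.41 -0.72  1.61 -0.69]
-1 0.215 80 [ 1.03  1.11 -0.15  1.32 -0.82  1.79 -0.62]
[0.2724604  0.73334882 0.10962285] [ 0.0091707  -0.01650288  0.01147742]
```

```bash
cat >> h.py <<'E'
S=-1
def tau():  # moment about axle applied by tool to ring (both torque-reference hypotheses summed at TCP)
    F=-np.mean([arm.read_ft_force() for _ in range(3)],0);M=-np.mean([arm.read_wrist_torque() for _ in range(3)],0)
    p=np.array(arm.read_tool_pos()); return np.cross(p-HUB,F)@X, M@X, F, ang(p)[0]
def go(a1,step=8,v=.12,log=None):  # degrees, arc about the hub from present angle
    a0=ang(np.array(arm.read_tool_pos()))[0]; n=max(1,int(np.ceil(abs(a1-a0)/step)))
    for a in np.linspace(a0,a1,n+1)[1:]:
        p,q=pose(np.radians(a),S); arm.line_to(p,v,q)
        if log is not None:
            arm.pause(.08)
            t=tau(); log.append((a,t[0],t[1])); print(f"{a:.1f} act {t[3]:.1f} rxF {t[0]:.3f} M {t[1]:.3f} F",np.round(t[2],2),round(arm.read_time(),1))
E
python3 - <<'E'
from h import *
t=arm.read_tool_pos(); arm.line_to([t[0],t[1],.42],.3)
A=np.radians(-8.5)
arm.movep(*pose(A,S,.23)); print(arm.read_time(),tau())
arm.line_to(pose(A,S,.19)[0],.15)
cv2.imwrite("pics/s1.png",snapshot("scene")[60:260,200:400].repeat(3,0).repeat(3,1)); 
E
```

```text
2.7833 (np.float64(0.015735407967982354), np.float64(-0.17878559632186822), array([ 1.00565154, -0.39102471, -0.49082405]), np.float64(-8.190771210075301))
```

View pics/s1.png

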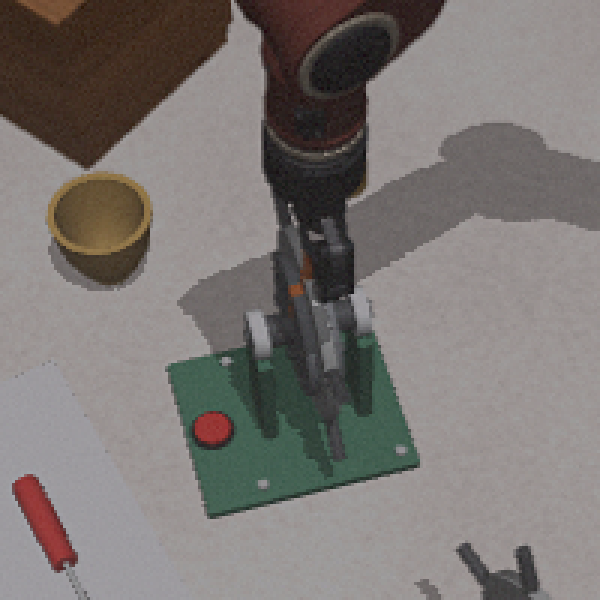

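The fingers straddle the orange peg (around (305,265) in the crop). Now grip and sweep.

```bash
python3 - <<'E'
from h import *
import json
A=np.radians(-8.5)
arm.line_to(pose(A,S)[0],.12); arm.pause(.3)
print("free",tau())
arm.move_gripper(0.0,50); arm.pause(.2)
print("grip",arm.read_opening(),arm.read_finger_force(),tau())
L=[]
go(35,8,.1,L); 
json.dump(L,open("up.json","w")); D=[]
go(-50,8,.1,D); json.dump(D,open("dn.json","w"))
E
```

```text
free (np.float64(-0.10705423417902273), np.float64(-0.12558131026196406), array([-0.48366475,  0.76559231, -0.1419789 ]), np.float64(-8.510347737596097))
grip 0.11865005838004745 48.80333662033081 (np.float64(-0.47928193018562126), np.float64(0.510222323833922), array([ 0.86896523,  2.31749399, -3.14008317]), np.float64(-8.28060772019782))
-1.1 act -1.1 rxF -0.531 M 0.943 F [ 2.58  2.57 -4.54] 5.2
6.1 act 6.1 rxF -0.380 M 0.980 F [ 2.92  2.36 -6.47] 5.7
13.4 act 13.4 rxF -0.422 M 0.994 F [ 4.15  3.46 -7.33] 6.1
20.6 act 20.7 rxF -0.298 M 0.909 F [ 4.54  3.9  -7.84] 6.5
27.8 act 27.9 rxF -0.185 M 0.848 F [ 6.17  4.35 -8.39] 7.0
35.0 act 35.2 rxF 0.045 M 0.751 F [ 5.58  5.53 -9.98] 7.4
27.4 act 27.6 rxF -0.477 M 0.941 F [ 5.12  5.91 -7.14] 7.9
19.7 act 19.8 rxF -0.498 M 0.937 F [ 5.16  4.79 -7.53] 8.3
11.9 act 12.1 rxF -0.712 M 1.040 F [ 5.25  4.76 -7.01] 8.8
4.2 act 4.4 rxF -0.764 M 1.024 F [ 3.54  4.37 -6.32] 9.3
-3.5 act -3.2 rxF -0.690 M 0.880 F [ 3.03  3.13 -6.95] 9.7
-11.3 act -10.9 rxF -0.927 M 0.780 F [ 2.29  4.05 -6.28] 10.2
-19.0 act -18.6 rxF -0.799 M 0.631 F [ 1.29  2.92 -5.75] 10.6
-26.8 act -26.3 rxF -0.670 M 0.414 F [ 1.59  1.54 -5.34] 11.1
-34.5 act -34.0 rxF -0.747 M 0.275 F [ 0.28  1.9  -5.24] 11.6
-42.3 act -41.8 rxF -0.654 M 0.077 F [-0.79  2.46 -3.47] 12.0
-50.0 act -49.7 rxF -0.621 M -0.010 F [-0.75  3.33 -2.34] 12.5
```

Pinching adds internal moments, so it's a poor way to measure. I'll loosen the grip and push the peg with one finger instead, logging force and pictures.

```bash
mkdir -p log; cat > sweep.py <<'E'
from h import *
def rd(n=4):
    f=[];m=[]
    for i in range(n):
        f.append(arm.read_ft_force());m.append(arm.read_wrist_torque()); arm.pause(.03)
    return np.mean(f,0),np.mean(m,0),np.std(f,0).max()
def sweep(angles,tag,v=.12):
    out=[]
    for i,a in enumerate(angles):
        p,q=pose(np.radians(a),S); arm.line_to(p,v,q); arm.pause(.05); F,M,sd=rd()
        im=snapshot("scene"); cv2.imwrite(f"log/{tag}{i:02d}.png",im)
        act,r=ang(np.array(arm.read_tool_pos())); ar=np.radians(act); T=-np.cos(ar)*Y-np.sin(ar)*ZZ
        out.append([act,-F@T,-F@rad(ar),-M@X,sd]); print(np.round(out[-1],2))
    np.save(f"log/{tag}.npy",np.array(out)); print("t",arm.read_time())
E
python3 - <<'E'
from sweep import *
arm.move_gripper(.4); arm.pause(.3); print("open",arm.read_opening())
sweep([-50,-44]+list(range(-38,51,8)),"p")
sweep([44,38,34]+list(range(26,-55,-8)),"m")
E
```

```text
open 0.4038895089121716
[-5.002e+01 -8.400e-01  4.000e-02 -6.700e-01  3.900e-01]
[-44.53   0.33   0.07  -0.74   0.69]
[-38.5    0.63  -0.36  -0.7    0.61]
[-30.6    0.19   0.1   -0.51   0.48]
[-22.65   0.64   0.25  -0.42   0.57]
[-14.67   0.29  -0.4   -0.31   0.54]
[-6.69  0.31 -0.27 -0.15  0.43]
[1.29 0.52 0.07 0.01 0.54]
[ 9.26  0.54 -0.21  0.14  0.56]
[17.25  0.72 -0.15  0.32  0.5 ]
[25.27  0.41  0.15  0.43  0.51]
[33.29 -0.21  0.15  0.58  0.36]
[41.31  0.49  0.19  0.66  0.48]
[49.35  0.62 -0.29  0.77  1.03]
t 20.9833
[4.455e+01 4.000e-02 2.200e-01 7.700e-01 1.030e+00]
[38.57 -1.22 -0.16  0.85  0.62]
[34.57 -3.08  0.42  1.18  0.32]
[26.51 -2.93 -0.12  0.92  0.47]
[18.59 -3.19 -0.81  0.87  0.44]
[10.58 -3.21 -0.49  0.8   0.72]
[ 2.58 -3.22 -0.91  0.68  0.65]
[-5.44 -3.39 -0.51  0.57  0.74]
[-13.44  -3.85  -1.01   0.45   0.32]
[-21.45  -3.6   -1.14   0.31   0.57]
[-29.46  -3.86  -1.46   0.16   0.4 ]
[-37.5   -3.74  -0.3   -0.     0.53]
[-45.52  -3.18  -0.32  -0.14   0.6 ]
[-53.54  -2.92  -0.23  -0.24   0.71]
t 28.8417
```

```bash
python3 - <<'E'
from h import *
f=["p00","p05","p09","p13","m02","m06","m10","m13"]
t=[cv2.resize(cv2.imread(f"log/{n}.png")[105:215,260:360],(200,220),interpolation=cv2.INTER_CUBIC) for n in f]
cv2.imwrite("pics/mont.png",np.vstack([np.hstack(t[:4]),np.hstack(t[4:])]))
E
```

```text
(no output)
```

View pics/mont.png

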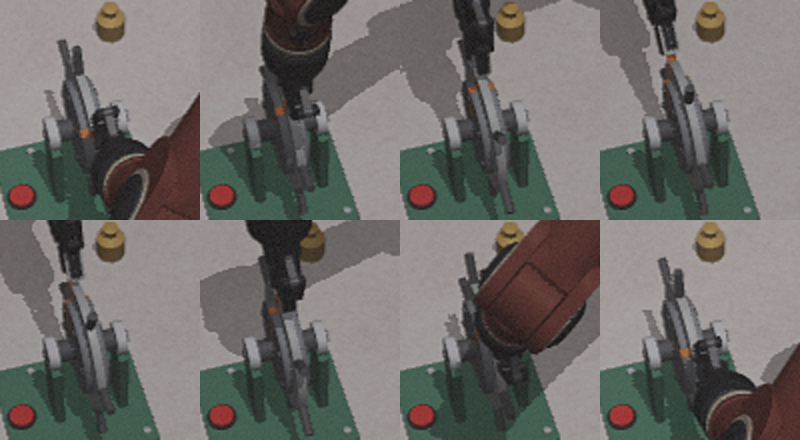

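Both fast sweeps agree with the heavy side near level on the -y side when the line is at about -12°, which puts the target wheel angle near +78°. The stops lost some of the spring lead to inertia. I'll carry the wheel over, change pegs and measure slowly around the target.

```bash
python3 - <<'E'
from sweep import *
def arc(a1,r,v,step=15):
    a0=ang(np.array(arm.read_tool_pos()))[0]
    for a in np.linspace(a0,a1,int(np.ceil(abs(a1-a0)/step))+1)[1:]:
        p,q=pose(np.radians(a),S,r); arm.line_to(p,v,q)
arc(62,RT,.25); arm.pause(.15)
arm.line_to(pose(np.radians(62),S,.222)[0],.2)
cv2.imwrite("log/w0.png",snapshot("scene"))
arm.move_gripper(.8)
arc(-4,.222,.3)
arm.pause(.15); F,M,sd=rd(); print("free M",-M@X,F)
im=snapshot("scene"); cv2.imwrite("log/w1.png",im)
print(arm.read_time(),ang(arm.read_tool_pos()))
t=[cv2.resize(cv2.imread(f"log/{n}.png")[85:215,230:360],(390,390),interpolation=cv2.INTER_CUBIC) for n in("w0","w1")]
cv2.imwrite("pics/w.png",np.hstack(t))
E
```

```text
free M -0.06172393677959721 [ 0.18026298 -0.49449984  0.17975526]
35.3583 (np.float64(-3.4621566166264492), np.float64(0.22140242560729778))
```

View pics/w.png

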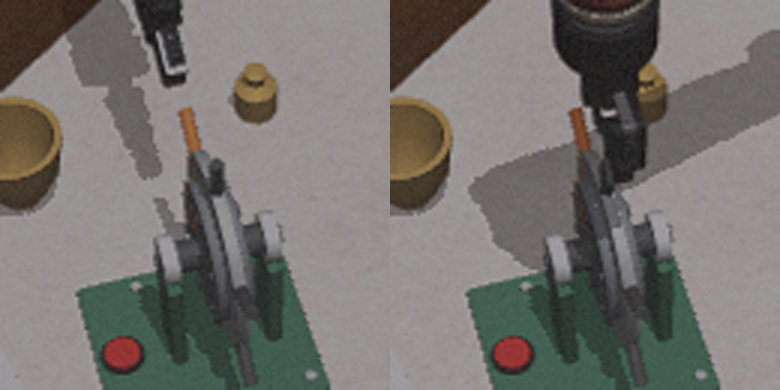

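Orange peg tip is at about (291,122) in the scene image. The next peg's tip is at (302,139), between the fingers.

```bash
python3 - <<'E'
from sweep import *
o=ang(plane("scene",[[291,122]],HUB,X)[0]); print("orange",o, ang(plane("scene",[[302,139]],HUB,X)[0]))
p,q=pose(np.radians(-4),S); arm.line_to(p,.15,q); arm.move_gripper(.4); arm.pause(.1)
def run(angs,tag,sgn):
    out=[]
    for i,a in enumerate(angs):
        p,q=pose(np.radians(a-sgn*2.5),S); arm.line_to(p,.1,q)
        p,q=pose(np.radians(a),S); arm.line_to(p,.025,q); F,M,sd=rd(3)
        cv2.imwrite(f"log/{tag}{i:02d}.png",snapshot("scene"))
        act,_=ang(np.array(arm.read_tool_pos())); ar=np.radians(act); T=-np.cos(ar)*Y-np.sin(ar)*ZZ
        out.append([act,-F@T,-M@X,-M@X-1.098*np.sin(ar)]); print(np.round(out[-1],3))
    np.save(f"log/{tag}.npy",np.array(out)); print("t",arm.read_time())
run(range(6,49,7),"u",1)
run([34,20,13,6,-1],"d",-1)
E
```

```text
orange (np.float64(63.298932565214), np.float64(0.12062138896775951)) (np.float64(-3.7471438744571812), np.float64(0.12467797962627303))
[ 5.737  1.34  -0.151 -0.261]
[12.805  2.05  -0.235 -0.479]
[19.816  2.589 -0.085 -0.457]
[ 2.6816e+01  2.9840e+00 -1.9000e-02 -5.1400e-01]
[ 3.3816e+01  2.6390e+00  1.0000e-02 -6.0100e-01]
[ 4.0828e+01  3.1290e+00  4.0000e-02 -6.7800e-01]
[47.816  3.823  0.122 -0.692]
t 42.6167
[34.136 -0.24   0.571 -0.045]
[20.223 -2.113  0.775  0.395]
[13.169 -3.239  0.798  0.548]
[ 6.178 -2.923  0.729  0.611]
[-0.755 -3.58   0.628  0.642]
t 47.3917
```

Turning torques in the two directions are equal at a wheel angle of about 80°, which agrees with the first estimate of 78°. Now pinch, drive slowly up to 80°, then relax the spring.

```bash
python3 - <<'E'
from sweep import *
p,q=pose(np.radians(4),S); arm.line_to(p,.06,q)
arm.move_gripper(0.,50); arm.pause(.2); print("grip",arm.read_opening(),arm.read_finger_force())
cv2.imwrite("log/f0.png",snapshot("scene"))
for a,v in((12,.08),(20,.08),(23,.04),(25.2,.025),(20.3,.03)):
    p,q=pose(np.radians(a),S); arm.line_to(p,v,q)
    F,M,sd=rd(3); act,_=ang(np.array(arm.read_tool_pos())); print(round(act,2),np.round(F,2),round(-M@X-1.098*np.sin(np.radians(act)),3))
cv2.imwrite("log/f1.png",snapshot("scene")); print(arm.read_time())
a=np.hstack([cv2.resize(cv2.imread(f"log/{n}.png")[85:215,230:360],(390,390),interpolation=cv2.INTER_CUBIC) for n in("u03","f1")])
cv2.imwrite("pics/f.png",a)
E
```

```text
grip 0.12032052749693181 48.84727656841278
11.93 [-1.95 -3.23  5.36] 0.861
19.92 [-3.3  -3.54  7.56] 0.683
22.84 [-3.4  -3.8   7.39] 0.618
25.03 [-3.51 -3.73  7.73] 0.591
20.23 [-3.31 -4.1   6.96] 0.69
51.2
```

View pics/f.png

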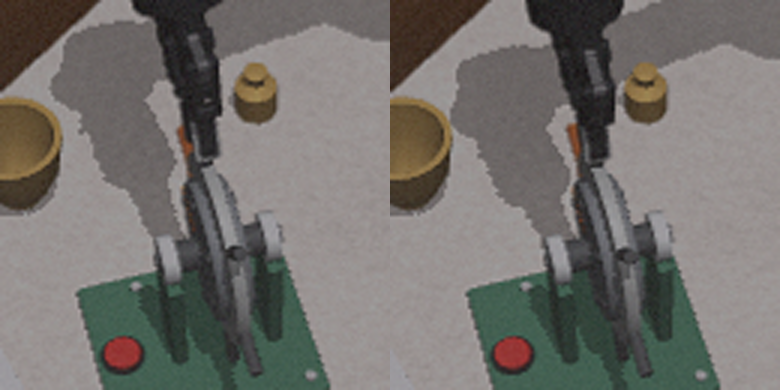

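The wheel is held with the spring near neutral (residual about 0.07 N m). The peg positions in the picture match the computed ring angle of about 80°: the third peg is at (237,256), against (235,253) at ring angle 80.9°.

```bash
python3 -c "
from station import ticket; print(ticket.finish_job())"
```

```text
the job is handed in; nothing more can be done
None
```

I handed the job in with the red-token wheel (the right-hand, -y one) still gripped and held still at a wheel angle of about 80°, where I estimate its heavy side is straight down to within about 3°; the clock read 51.2 s of the 72 s limit just before, and I did not touch anything else on purpose.

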